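# Purge the gas sampler and hold its piston at the mark

## Task

Get the bench gas sampler ready to draw a sample: press the sprung plunger of its purge valve all the way down to its stop and let it come back up. Then take the upright knob of the piston rod in the gripper, pull the rod out against its spring until the black ring mark on the rod stands right at the mouth of the barrel, and finish while still gripping the knob and holding the rod steady there. Do not shift or knock over the glassware and other things standing around.

Things in the scene. Friction and masses are not known exactly. Their poses are not given: they have to be found in the camera images.
- sampler: hand gas sampler fixed to the bench: dark steel base plate 230 (x) by 250 (y) by 12 mm with a clear barrel (44 mm wide, end caps 48) along x, axis 70 mm above the bench, from x = -30 mm (mouth, where the rod comes out) to +130 mm. Origin on the bench under the barrel axis; the rod is pulled out along -x; z up. A block (purge valve or filter holder) stands on each side, at y = +95 and -95 mm
- barrel_mouth (a point): centre of the outer face of the barrel's front end cap (48 mm across), where the rod comes out; axes as the sampler's
- rod (a joint): how far the steel piston rod (12 mm diameter) is pulled out, m: 0 = fully in (at rest), 0.055 = ring mark exactly at the barrel mouth, 0.080 = end of travel. Its inner spring pulls it back in: 3 N at 0, 8.5 N at the mark, 11 N at full travel
- knob_grip (a point): point to grip on the upright round grey knob at the rod's free end: knob 24 mm in diameter, its top 18 mm above this point, its foot 52 mm below; this point is 40 mm above the rod axis (110 mm above the bench) and, with the rod in, 70 mm before the barrel mouth. Can be gripped from above at any yaw; moves with the rod, does not turn
- ring_mark (a point): centre of the black ring mark (6 mm wide, 15 mm across) on the rod; with the rod in it lies inside the clear barrel, 55 mm behind the mouth
- purge_valve: purge valve, fixed on one of the sampler's rails: aluminium block 44 by 44 by 50 mm, with a steel neck 20 mm across and 8 mm high and above it the round plunger head. Origin at the centre of the block's underside, 16 mm above the bench; axes as the sampler's
- plunger_top (a point): centre of the top of the grey mushroom-shaped plunger head (32 mm across, 8 mm thick), 98 mm above the bench when up; moves with the head
- plunger (a joint): how far the plunger is pressed down, m: 0 = up (at rest), 0.012 = on its stop. It springs back by itself; 2.4 N starts it, 7.2 N takes it to the stop
- filter_holder: filter holder on the other rail: the same block with a fixed clear domed cap (38 mm across, 24 mm high) and no plunger; nothing to do with it. Origin as the purge valve's
- beaker: bystander: glass beaker, 64 mm across, 85 mm high, loose; origin at the centre of its underside
- flask: bystander: conical glass flask, 72 mm across at the foot, 108 mm high, loose; origin at the centre of its underside
- timer: bystander: white bench timer lying flat, 45 by 65 by 22 mm, loose; origin at the centre of its underside
- bulb: bystander: orange-brown rubber pipette bulb standing on its end, 56 mm across, 68 mm high, loose; origin at the centre of its underside
- jug: bystander: clear plastic measuring jug with a handle, 110 mm across, 150 mm high, loose; origin at the centre of its underside
- reagent: bystander: brown glass bottle with white cap, 70 mm across, 160 mm high, loose; origin at the centre of its underside
- tube_rack: bystander: wooden test-tube rack with tubes, 222 (x) by 60 by 110 mm, 155 mm high with the tubes, loose; origin at the centre of its underside

How it is judged (in metres and radians):
On the way, in this order (a step that is already met when the one before it is completed fails the run):
1. with the rod still in, the purge plunger is pressed down onto its stop (at least 10.5 of 12 mm) (value of joint plunger above 0.0105 m and value of joint rod below 0.01 m), for 0.1 s.
2. the plunger is let up again (within 3 mm of the top), the rod still in (value of joint plunger below 0.003 m and value of joint rod below 0.01 m), for 0.1 s.
3. the rod is held by its knob in the gripper with the ring mark at the barrel mouth (within 5 mm) (value of joint rod between 0.05 and 0.06 m and contact force between the fingers and rod above 2 N), for 0.3 s.
At the end, for the whole second after the job is handed in: the program has ended with the fingers holding the rod (at least 2 N of contact) and the rod standing still (under 10 mm/s) with its ring mark within 5 mm of the barrel mouth (pulled out 50 to 60 mm); the purge plunger is up (within 3 mm) (all of step 3 and value of joint plunger below 0.003 m and velocity of joint rod between -0.01 and 0.01 m/s); the arm keeps its last pose, push and grip.
It fails at once if a bystander is shifted by more than 30 mm or tipped by more than 0.35 rad (distance of any of beaker, flask, timer, bulb, jug, reagent, tube_rack from where it was at the start of the episode above 0.03 m or angle between any of beaker, flask, timer, bulb, jug, reagent, tube_rack's own z axis and vertical above 0.35 rad).
It also fails if it takes over 38 s, if anything falls off the work surface, if the arm or the gripper's body presses on something with over 40 N, if the wrist force passes 120 N, or if a joint passes its speed limit or range.

## Robot

A 6-joint arm with a two-finger parallel gripper is mounted at the origin on the work surface. World frame = base frame: x ahead of the robot, y to its left, z up, the work surface at z = 0. Lengths are in m, angles in degrees, forces in N, time in s.
With the tool pointing down it reaches from about 0.3 to 0.85 m from the base axis. Payload 5.4 kg.
Tool frame: the origin (TCP) lies at the very end of the fingers, on their centre line; the grasp point (between the pads) lies 19 mm behind it (r.pinch_z is the distance from the TCP to the grasp point, in m); z points along the fingers, y is the line along which they close (so a half turn about z gives the same grasp; the last joint's range is limited). The gripper opens to 85 mm and grips with 20 to 120 N. Pads are 22 mm wide; open, the fingers measure 114 mm over their backs; the gripper's body (76 mm by 85 mm) begins 54 mm behind the grasp point. The pads swing forward as they close: fully open they stand 13 mm farther back than shut.
Start: joints at [-83.829, 9.076, 91.501, -0, 79.423, -12.038], TCP at [0.18, -0.546, 0.231] pointing down, gripper open.
Joint ranges: [-166.64, 166.64], [-54.1, 131.32], [10.49, 154.53], [-73.88, 253.88], [9.74, 151.15], [-171.62, 171.62]. Speed limits (degrees/s): [147.25, 147.25, 180, 180, 180, 180].

## Interface

Orientations are given as a 3x3 rotation matrix whose columns are the frame's x, y, z axes.
In Python, from rig import r gives the robot as it stands.
- The arm moves only by the shell command python3 -m handwheel 'ROWS' [FORCE]. ROWS is JSON, a list of rows, each a list of 5 numbers: the opening, from 0 (shut) to 1 (fully open), then the shift along the tool's x, y, z in units of 30 mm (1.0 is 30 mm), then the turn about the tool's z in units of 0.08 rad (1.0 is 0.08 rad). A call has 1 to 5 rows; each row shifts and turns the commanded pose from where the row before left it, along the tool's axes as they then stand; what a row does not reach is not made up. A row lasts 1/12 s, in which the tool goes at most 41.7 mm and 7.16 degrees, less where a joint would pass 70% of its speed; a pose out of reach is approached as far as the arm can. A call with a number of a shift or a turn outside -1 to 1 is refused whole. A call with a gripper value outside its range is refused whole. The fingers move at their own pace and stop on an object; FORCE is the grip in N (left out, the last holds). Time passes only in rows, so rows that do not move let the fingers close. It gives the time, the measured TCP pose, the force, the opening and the grip force at its end, in the units of the state.
- r.observe(): the state, without advancing time (a new reading comes with each control period).
- r.capture(name): name is "side" or "top"; returns a dict with "image" (400x640x3 uint8, red, green, blue), "vfov" (degrees; the focal length in pixels is half the picture's height over the tangent of half this angle, whatever the lens; pixels are square), "cx", "cy" (the principal point, pixels), "R" (3x3) and "t" (3): a world point X has camera coordinates R X + t. Camera axes: x right, y down, z forward; pixel columns grow to the right and rows downward; lengths in m; the calibration is good to about 2 mm. A picture is of the moment at which its call begins. There is no depth.
- r.job_done(): hands the job in; it is judged then, once.
The state is a dict: "clock": time; "joint_pos": joint angles; "joint_velocities": joint speeds; "tau": joint torques, N m; "position": TCP position; "orientation": TCP orientation; "ft_force": force on the tool from outside, world axes, zero at the start; "ft_torque": the same for the moment, N m; "opening": finger opening in m; "finger_force": force on a finger pad.
Only numpy, scipy, OpenCV 4.12 (cv2) and the standard library are available. Lean on these libraries where they do the work, as an engineer would, in place of code of your own. Each camera call takes 0.05 s, during which the arm holds its last target. There are 200 camera calls.

## Working session

There is one attempt and no reset: what is moved stays moved. The work goes in short steps, Python scripts to look and compute and a shell command to move; the robot and the scene stay as the last step left them, time stands still between calls to the robot, and variables do not carry over. Pictures are saved under pics/ and viewed, at most 10 in all, crops included, and the job is handed in when it is done.

```bash
ls; mkdir -p pics
python3 - <<'E'
from rig import r
import cv2,numpy as np
for n in("top","side"):
    c=r.capture(n); cv2.imwrite(f"pics/{n}0.png",c["image"][:,:,::-1]); np.savez(f"{n}0.npz",**c)
    print(n,c["vfov"],c["cx"],c["cy"],np.round(c["R"],3).tolist(),np.round(c["t"],3))
s=r.observe(); print(s); print(r.pinch_z)
E
```

```text
pics
top 42.06323829748571 318.7135615686009 194.96606228218158 [[0.028, -0.999, 0.018], [-0.987, -0.03, -0.16], [0.161, -0.013, -0.987]] [-0.01   0.546  1.529]
side 55.18566978856905 328.997331932375 198.71434540202662 [[-0.818, -0.576, -0.014], [-0.314, 0.467, -0.827], [0.483, -0.671, -0.562]] [0.452 0.235 1.264]
{'clock': 0.1, 'joint_pos': array([-8.38295281e+01,  9.10940751e+00,  9.15658309e+01,  8.74507211e-04,
        7.94224280e+01, -1.20355884e+01]), 'joint_velocities': array([ 0.07058995, -0.1237896 , -0.16303868,  0.09235296,  0.00485327,
        0.02461133]), 'tau': array([-7.95003925e-04, -3.96991003e+01, -3.32338107e+01, -2.53850767e-04,
        4.20928307e-03,  1.80075892e-05]), 'position': array([ 0.17959663, -0.54566185,  0.23040411]), 'orientation': array([[ 9.49939920e-01,  3.12432584e-01, -1.68305460e-04],
       [ 3.12432410e-01, -9.49938478e-01,  1.69633596e-03],
       [ 3.70110793e-04, -1.66400133e-03, -9.99998547e-01]]), 'ft_force': array([0.19573505, 0.01225323, 0.91250494]), 'ft_torque': array([-0.00401776,  0.03087469, -0.03092539]), 'finger_force': 0.0, 'opening': 0.08547373485803426}
0.0187
```

View pics/top0.png

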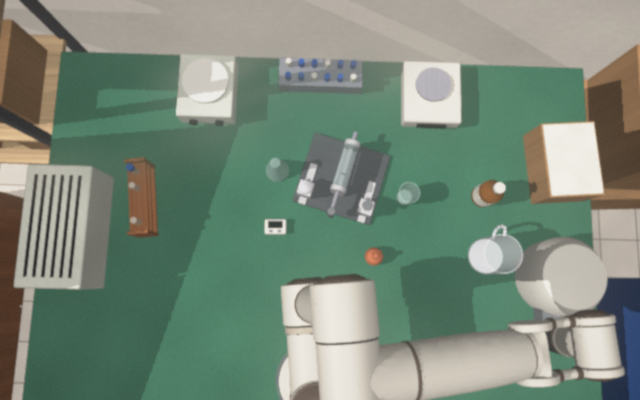

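View pics/side0.png

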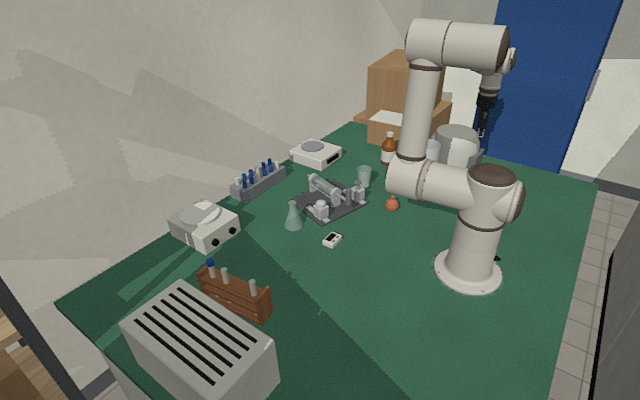

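The top view shows the sampler at about (343,177), with its rod end near (335,208) and the side blocks near (307,185) and (367,203). The flask is at (277,168), the beaker at (408,193), the bulb at (374,256) and the timer at (275,226). In the side view the sampler is at about (330,195). I'll enlarge both.

Run:
```python
import cv2
a=cv2.imread("pics/top0.png")[125:225,285:400]; b=cv2.imread("pics/side0.png")[160:230,285:385]
cv2.imwrite("pics/topc.png",cv2.resize(a,None,fx=6,fy=6,interpolation=cv2.INTER_CUBIC)[:600])
cv2.imwrite("pics/sidec.png",cv2.resize(b,None,fx=8,fy=8,interpolation=cv2.INTER_CUBIC))
```

```text
(no output)
```

View pics/topc.png

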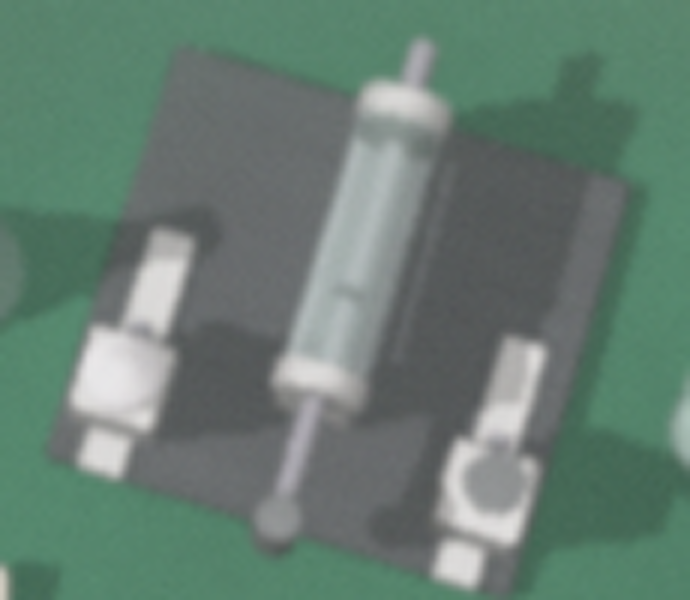

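View pics/sidec.png

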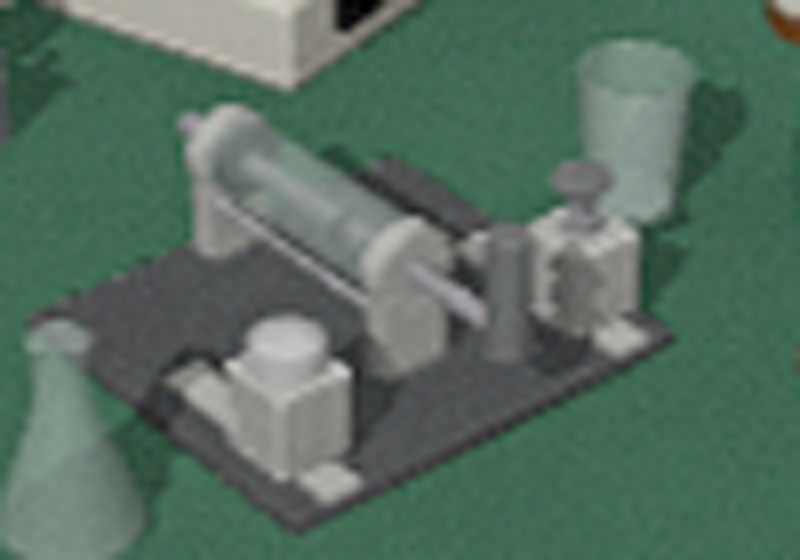

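The crops show the purge valve's grey plunger head at top (495,478) and side (582,180). The knob top is at top crop (280,517) and side crop (509,232). The filter dome is on the left. The base-plate corners in the top crop are (185,48), (632,185), (510,597) and (52,457).

```bash
cat > h.py <<'E'
import numpy as np
def cam(n):
    d=np.load(n); f=200/np.tan(np.radians(d["vfov"])/2); return d["R"],d["t"],f,d["cx"],d["cy"]
def ray(c,p):
    R,t,f,cx,cy=c; d=R.T@np.array([(p[0]-cx)/f,(p[1]-cy)/f,1]); return -R.T@t,d/np.linalg.norm(d)
def onz(c,p,z):
    o,d=ray(c,p); return o+d*(z-o[2])/d[2]
def tri(*cps):
    A=0;b=0
    for c,p in cps:
        o,d=ray(c,p); P=np.eye(3)-np.outer(d,d); A=A+P; b=b+P@o
    return np.linalg.solve(A,b)
def proj(c,X):
    R,t,f,cx,cy=c; q=R@X+t; return np.array([cx,cy])+f*q[:2]/q[2]
E
python3 - <<'E'
from h import *
np.set_printoptions(precision=4,suppress=True)
T=cam("top0.npz");S=cam("side0.npz")
u=lambda p:((p[0]+.5)/6-.5+285,(p[1]+.5)/6-.5+125)
v=lambda p:((p[0]+.5)/8-.5+285,(p[1]+.5)/8-.5+160)
P=(495,478);Ps=(582,180);K=(280,517);Ks=(509,232)
print("plunger",onz(T,u(P),.098),onz(S,v(Ps),.098),tri((T,u(P)),(S,v(Ps))))
print("knob",onz(T,u(K),.128),onz(S,v(Ks),.128),tri((T,u(K)),(S,v(Ks))))
C=np.array([onz(T,u(p),.012) for p in [(185,48),(632,185),(510,597),(52,457)]]);print(C, C.mean(0))
for i in range(4): e=C[(i+1)%4]-C[i]; print(np.linalg.norm(e),np.degrees(np.arctan2(e[1],e[0])))
m=[onz(T,u(p),.07+.0) for p in [(404,105),(318,388)]];e=m[0]-m[1];print(m,np.degrees(np.arctan2(e[1],e[0])))
# nearby bystanders
for n,p,z in [("beaker",(408,193),.05),("bulb",(374,256),.04),("timer",(275,226),.022),("flask",(277,168),.08)]: print(n,onz(T,p,z))
E
```

```text
plunger [ 0.5141 -0.1352  0.098 ] [ 0.5057 -0.1344  0.098 ] [ 0.5114 -0.1371  0.0951]
knob [ 0.4879 -0.03    0.128 ] [ 0.4851 -0.0336  0.128 ] [ 0.4858 -0.0309  0.1294]
[[ 0.7498  0.0213  0.012 ]
 [ 0.6835 -0.2141  0.012 ]
 [ 0.4656 -0.1529  0.012 ]
 [ 0.5308  0.0833  0.012 ]] [ 0.6074 -0.0656  0.012 ]
0.24456400032161998 -105.72514937929981
0.22633159443469666 164.29980963883955
0.2450186841160202 74.5658746152979
0.22757637126833646 -15.814004661492069
[array([ 0.707 , -0.0898,  0.07  ]), array([ 0.5607, -0.0496,  0.07  ])] -15.394644929811404
beaker [ 0.5593 -0.2638  0.05  ]
bulb [ 0.3674 -0.164   0.04  ]
timer [0.4502 0.1355 0.022 ]
flask [0.6176 0.1326 0.08  ]
```

```bash
python3 -m handwheel '[[0,0.98,-0.64,0,0],[0,0.98,-0.64,0,0],[0,0.98,-0.64,0,0],[0,0.98,-0.64,0,0],[0,0.98,-0.64,0,0]]' 60; python3 -m handwheel '[[0,0.98,-0.64,0,0],[0,0.98,-0.64,0,0],[0,0.98,-0.64,0,0],[0,0.98,-0.64,0,0],[0,0.98,-0.64,0,0]]'
```

```text
clock: 0.52
position: [0.2899, -0.4074, 0.2308]
orientation: [[0.95, 0.312, -0.0], [0.312, -0.95, 0.001], [0.0, -0.001, -1.0]]
ft_force: [0.4, -0.3, -0.1]
opening: 0.0258
finger_force: 0.0
clock: 0.93
position: [0.3995, -0.2702, 0.231]
orientation: [[0.95, 0.312, -0.0], [0.312, -0.95, 0.0], [-0.0, -0.0, -1.0]]
ft_force: [0.2, -0.7, 0.0]
opening: -0.0003
finger_force: 0.0
```

```bash
python3 -m handwheel '[[0,0.98,-0.62,0,0],[0,0.98,-0.62,0,0],[0,0.98,-0.62,0,0],[0,0.98,-0.62,0,0],[0,0.98,-0.62,0,0]]'; python3 -m handwheel '[[0,0,0,1,0],[0,0,0,1,0],[0,0,0,1,0],[0,0,0,0.7,0],[0,0,0,0,0]]'
python3 - <<'E'
from rig import r
from h import *
import cv2
s=r.observe();o=[]
for n in("top","side"):
    c=r.capture(n);np.savez(n+"1.npz",**c);p=proj(cam(n+"1.npz"),np.array([.511,-.136,.098]));q=proj(cam(n+"1.npz"),s["position"]);print(n,p,q)
    x,y=map(int,p);o.append(cv2.resize(c["image"][y-45:y+25,x-35:x+35,::-1],None,fx=5.7,fy=5.7,interpolation=cv2.INTER_CUBIC))
cv2.imwrite("pics/p1.png",np.hstack(o))
E
```

```text
clock: 1.35
position: [0.5101, -0.1359, 0.2309]
orientation: [[0.95, 0.313, -0.001], [0.313, -0.95, 0.0], [-0.0, -0.0, -1.0]]
ft_force: [-0.0, -0.3, -0.7]
opening: -0.0001
finger_force: 0.0
clock: 1.77
position: [0.5057, -0.1355, 0.1147]
orientation: [[0.95, 0.313, -0.01], [0.313, -0.95, 0.005], [-0.008, -0.008, -1.0]]
ft_force: [-0.6, 0.6, -0.7]
opening: 0.0
finger_force: 0.0
top [367.34899415 205.30662509] [367.78768697 206.31502511]
side [356.41516098 181.50259562] [357.58866099 178.39689125]
```

View pics/p1.png

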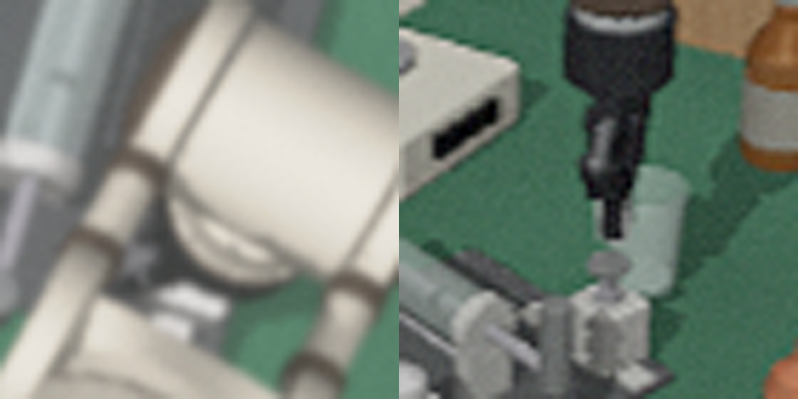

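The fingertips are directly above the plunger head: in the right-hand crop the tip is at (615,235) and the head at (608,262). Next I press down in small steps.

```bash
python3 -m handwheel '[[0,0.15,0.05,0.3,0],[0,0,0,0.3,0],[0,0,0,0.2,0],[0,0,0,0,0]]'
```

```text
clock: 2.2
position: [0.5145, -0.1379, 0.0958]
orientation: [[0.95, 0.312, 0.0], [0.312, -0.95, -0.0], [0.0, 0.0, -1.0]]
ft_force: [0.8, -0.8, 3.1]
opening: 0.0003
finger_force: 1.5
```

```bash
python3 -m handwheel '[[0,0,0,0.2,0],[0,0,0,0.14,0],[0,0,0,0.02,0],[0,0,0,0.02,0],[0,0,0,0,0]]'
```

```text
clock: 2.62
position: [0.5151, -0.1381, 0.0859]
orientation: [[0.95, 0.312, 0.002], [0.312, -0.95, -0.001], [0.001, 0.001, -1.0]]
ft_force: [-0.1, 0.3, 6.8]
opening: -0.0001
finger_force: 3.5
```

```bash
python3 -m handwheel '[[0,0,0,0.05,0],[0,0,0,0,0],[0,0,0,0,0]]'
```

```text
clock: 2.87
position: [0.5152, -0.1381, 0.0856]
orientation: [[0.95, 0.313, 0.002], [0.313, -0.95, -0.001], [0.001, 0.001, -1.0]]
ft_force: [-4.7, 1.8, 14.9]
opening: -0.0001
finger_force: 7.5
```

The plunger is on its stop: 14.9 N, with z 12 mm down. Next I lift, then turn.

```bash
python3 -m handwheel '[[0,0,0,-0.5,0],[0,0,0,-1,0],[0,0,0,-1,0],[0,0,0,-1,0],[0,0,0,0,0]]'; python3 -m handwheel '[[0.7,0,0,0,-1],[0.7,0,0,0,-1],[0.7,0,0,0,-1],[0.7,0,0,0,-1],[0.7,0,0,0,-1]]';python3 -m handwheel '[[0.7,0,0,0,-1],[0.7,0,0,0,-1],[0.7,0,0,0,-1],[0.7,0,0,0,-1],[0.7,0,0,0,-1]]';python3 -m handwheel '[[0.7,0,0,0,-1],[0.7,0,0,0,-1],[0.7,0,0,0,-0.28],[0.7,0,0,0,0]]'
```

```text
clock: 3.28
position: [0.5176, -0.1394, 0.195]
orientation: [[0.95, 0.313, 0.01], [0.313, -0.95, -0.005], [0.008, 0.008, -1.0]]
ft_force: [0.9, 0.1, 1.7]
opening: 0.0
finger_force: 0.0
clock: 3.7
position: [0.5138, -0.1375, 0.1875]
orientation: [[0.751, 0.661, -0.001], [0.661, -0.751, 0.001], [-0.0, -0.001, -1.0]]
ft_force: [-0.1, 0.6, -0.0]
opening: 0.0592
finger_force: 0.0
clock: 4.12
position: [0.5139, -0.1375, 0.1874]
orientation: [[0.434, 0.901, -0.001], [0.901, -0.434, 0.001], [0.0, -0.001, -1.0]]
ft_force: [0.4, 0.4, -0.2]
opening: 0.0598
finger_force: 0.0
clock: 4.45
position: [0.5139, -0.1375, 0.1877]
orientation: [[0.268, 0.963, -0.001], [0.963, -0.268, 0.0], [0.0, -0.001, -1.0]]
ft_force: [0.4, -0.4, -0.5]
opening: 0.0597
finger_force: 0.0
```

```bash
python3 -m handwheel '[[0.7,0.8,-0.46,0,0],[0.7,0.79,-0.46,0,0],[0.7,0.79,-0.46,0,0],[0.7,0.79,-0.46,0,0],[0.7,0,0,0,0]]'
python3 - <<'E'
from rig import r
from h import *
import cv2
s=r.observe();print(s["position"]);o=[]
for n in("top","side"):
    c=r.capture(n);np.savez(n+"2.npz",**c);p=proj(cam(n+"2.npz"),np.array([.486,-.031,.128]));print(n,p)
    x,y=map(int,p);o.append(cv2.resize(c["image"][y-45:y+25,x-35:x+35,::-1],None,fx=5.7,fy=5.7,interpolation=cv2.INTER_CUBIC))
cv2.imwrite("pics/p2.png",np.hstack(o))
E
```

```text
clock: 4.87
position: [0.485, -0.0275, 0.1878]
orientation: [[0.266, 0.964, -0.002], [0.964, -0.266, 0.002], [0.002, -0.002, -1.0]]
ft_force: [0.1, -0.7, 0.3]
opening: 0.0595
finger_force: 0.0
[ 0.48499194 -0.02748656  0.18776108]
top [331.58440429 211.41760999]
side [347.61140662 188.79196384]
```

View pics/p2.png

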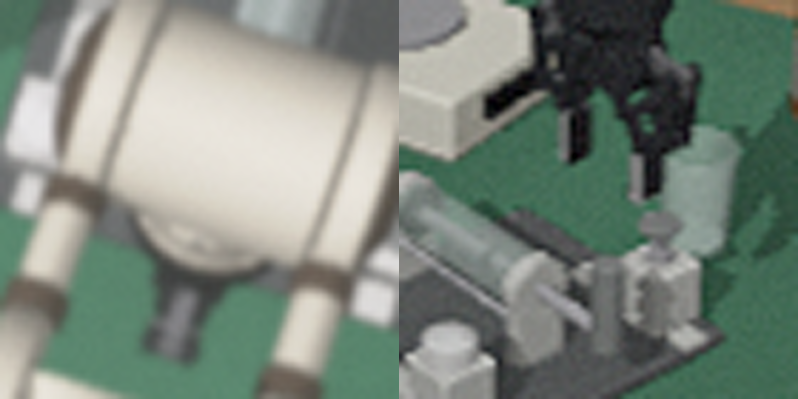

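The plunger head is back up, at (658,222) in the right crop, and the open fingers straddle the line above the knob top at (605,262). Next I descend.

```bash
python3 -m handwheel '[[0.7,0,0,0.5,0],[0.7,0,0,0.5,0],[0.7,0,0,0.3,0],[0.7,0,0,0,0],[0.7,0,0,0,0]]'
```

```text
clock: 5.38
position: [0.4864, -0.0319, 0.1491]
orientation: [[0.269, 0.963, -0.001], [0.963, -0.269, 0.0], [-0.0, -0.001, -1.0]]
ft_force: [0.6, -1.4, -0.3]
opening: 0.0599
finger_force: 0.0
```

```bash
python3 -m handwheel '[[0.7,0,0,0.5,0],[0.7,0,0,0.5,0],[0.7,0,0,0.5,0],[0.7,0,0,0.45,0],[0.7,0,0,0,0]]'; python3 -m handwheel '[[0.15,0,0,0,0],[0.1,0,0,0,0],[0.1,0,0,0,0],[0,0,0,0,0],[0,0,0,0,0]]' 60
```

```text
clock: 5.8
position: [0.4853, -0.0312, 0.0893]
orientation: [[0.268, 0.963, -0.003], [0.963, -0.268, 0.001], [0.0, -0.003, -1.0]]
ft_force: [-1.0, -0.1, -0.8]
opening: 0.0596
finger_force: 0.0
clock: 6.22
position: [0.4869, -0.0315, 0.0927]
orientation: [[0.267, 0.964, 0.0], [0.964, -0.267, -0.001], [-0.0, 0.001, -1.0]]
ft_force: [-4.1, 0.7, 6.4]
opening: 0.0227
finger_force: 58.8
```

```bash
python3 -m handwheel '[[0,0,-0.2,0,0],[0,0,-0.25,0,0],[0,0,-0.25,0,0],[0,0,-0.25,0,0],[0,0,-0.25,0,0]]'; python3 -m handwheel '[[0,0,-0.25,0,0],[0,0,-0.2,0,0],[0,0,-0.15,0,0],[0,0,-0.04,0,0],[0,0,0,0,0]]'; python3 -m handwheel '[[0,0,0,0,0],[0,0,0,0,0],[0,0,0,0,0]]'
python3 - <<'E'
from rig import r
from h import *
import cv2
s=r.observe();print(s["position"]);o=[]
for n in("top","side"):
    c=r.capture(n);np.savez(n+"3.npz",**c);p=proj(cam(n+"3.npz"),np.array([.5535,-.0497,.07]));print(n,p)
    x,y=map(int,p);o.append(cv2.resize(c["image"][y-25:y+25,x-25:x+25,::-1],(400,400),interpolation=cv2.INTER_CUBIC))
cv2.imwrite("pics/p3.png",np.hstack(o))
E
```

```text
clock: 6.63
position: [0.4534, -0.0221, 0.0927]
orientation: [[0.267, 0.964, 0.006], [0.964, -0.267, -0.001], [0.0, 0.006, -1.0]]
ft_force: [7.8, -1.0, 5.2]
opening: 0.0225
finger_force: 60.6
clock: 7.05
position: [0.4353, -0.017, 0.0927]
orientation: [[0.268, 0.964, 0.007], [0.964, -0.268, -0.002], [0.0, 0.007, -1.0]]
ft_force: [8.9, -0.6, 3.3]
opening: 0.0224
finger_force: 60.5
clock: 7.3
position: [0.4356, -0.017, 0.0927]
orientation: [[0.268, 0.964, 0.007], [0.964, -0.268, -0.001], [0.0, 0.007, -1.0]]
ft_force: [9.7, -0.3, 3.1]
opening: 0.0224
finger_force: 60.5
[ 0.43561103 -0.0170278   0.09268998]
top [337.57312283 191.6465252 ]
side [335.72829329 193.81796587]
```

View pics/p3.png

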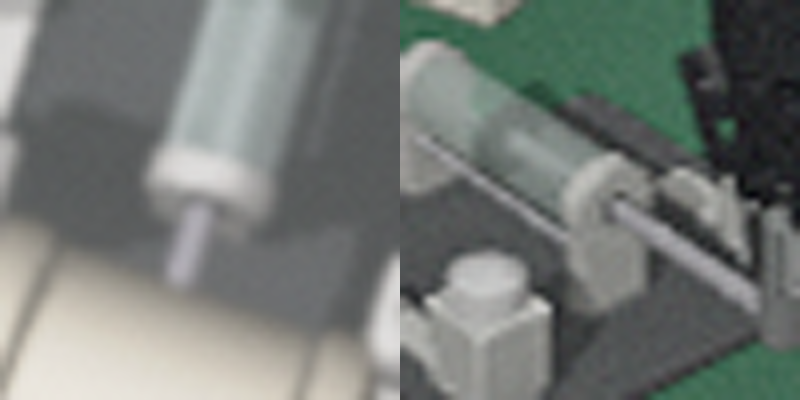

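The side crop shows dark ring pixels right at the rod exit, at (610,207). I'll check this with an intensity profile along the rod, before and after the pull.

Run:
```python
from h import *
import cv2
k=np.array([.4861,-.031]);X=np.array([.9636,-.267]);Y=np.array([.267,.9636])
d=np.arange(-12,42,2)
print("d",d)
for n in("side2","side3","top0","top3"):
    c=cam(n+".npz");im=np.load(n+".npz")["image"].astype(np.float32).mean(2)
    v=[]
    for o in(-.003,0,.003):
        P=[proj(c,np.r_[k+X*(.07-q/1000)+Y*o,.072]) for q in d]
        v.append(cv2.remap(im,np.float32(P)[:,:1],np.float32(P)[:,1:],cv2.INTER_LINEAR).ravel())
        if n!="side3": continue
    print(n);print(np.array(v).astype(int))
```

```text
d [-12 -10  -8  -6  -4  -2   0   2   4   6   8  10  12  14  16  18  20  22
  24  26  28  30  32  34  36  38  40]
side2
[[135 132 131 135 141 148 149 150 152 152 156 156 152 150 151 153 152 153
  152 155 158 158 158 160 160 159 159]
 [138 133 132 132 134 138 141 142 143 146 145 144 145 149 148 147 148 149
  151 150 148 148 151 152 151 154 154]
 [146 139 133 131 132 132 133 134 134 133 133 130 127 132 135 136 137 139
  139 138 135 133 135 135 134 136 139]]
side3
[[135 131 126 120 118 121 129 140 152 154 157 155 151 150 152 155 153 153
  152 154 158 156 156 158 160 160 159]
 [137 132 127 118 110 112 115 117 130 142 149 147 145 147 147 147 148 147
  149 149 147 146 148 149 150 154 154]
 [147 140 134 129 121 112 107 109 109 112 120 126 130 133 135 135 136 137
  137 136 133 131 132 132 133 135 140]]
top0
[[206 198 186 169 151 138 134 135 137 134 132 130 131 131 129 129 130 131
  131 130 129 130 131 130 128 128 128]
 [211 205 194 176 162 152 152 155 158 158 156 156 156 157 157 156 156 156
  156 156 156 156 155 155 154 155 154]
 [214 210 196 180 160 159 161 165 168 170 169 168 168 168 170 170 168 168
  170 171 169 167 166 167 168 169 168]]
top3
[[207 200 188 168 144 127 125 131 136 135 135 135 135 134 132 133 134 134
  133 132 131 128 126 131 137 146 154]
 [212 206 195 171 151 138 143 152 158 161 160 159 159 158 160 160 159 159
  159 158 153 145 138 137 139 147 154]
 [217 212 197 176 150 146 150 162 169 173 173 171 170 171 173 172 171 172
  173 172 168 154 145 138 142 148 156]]
```

The two estimates agree that the rod is within the 50–60 mm window. The tool's travel gives about 53.5 mm, and the profile puts the ring right at the mouth. I'll hold briefly and hand in.

```bash
python3 -m handwheel '[[0,0,0,0,0],[0,0,0,0,0],[0,0,0,0,0],[0,0,0,0,0],[0,0,0,0,0]]' && python3 -c "
from rig import r
print(r.job_done())"
```

```text
clock: 7.82
position: [0.4356, -0.017, 0.0927]
orientation: [[0.268, 0.964, 0.007], [0.964, -0.268, -0.001], [0.0, 0.007, -1.0]]
ft_force: [8.4, -0.4, 3.4]
opening: 0.0224
finger_force: 60.5
the job is handed in; nothing more can be done
None
```

I pressed the purge plunger to its stop and it came back up; the arm then pulled the rod out about 53–55 mm, ring mark at the barrel mouth, and still grips the knob at about 60 N; the job was handed in at about 8 s, with no verdict returned.

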